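# Load the steriliser tray in reverse order

## Robot

A 6-joint arm with a two-finger parallel gripper is mounted at the origin on the work surface. World frame = base frame: x ahead of the robot, y to its left, z up, the work surface at z = 0. Lengths are in mm, angles in rad, forces in N, time in s.
With the tool pointing down it reaches from about 275 to 750 mm from the base axis. Payload 10.2 kg.
Tool frame: the origin (TCP) lies midway between the tips of the shut fingers; the grasp point (between the pads) lies 19 mm behind it (ctrl.tcp_to_grasp is the z of the grasp point in the tool frame, in mm); z points along the fingers, y is the direction in which the jaws open and shut (so a half turn about z gives the same grasp; the last joint's range is limited). The gripper opens to 85 mm and grips with 20 to 120 N. Pads are 22 mm wide; open, the fingers measure 114 mm over their backs; the gripper's body (76 mm by 85 mm) begins 54 mm behind the grasp point. The pads swing forward as they close: fully open they stand 13 mm farther back than shut.
Start: joints at [-1.492, 0.313, 1.498, -0, 1.331, -0.223], TCP at [156.038, -501.282, 209.094] pointing down, gripper open.
Joint ranges: [-2.94, 2.94], [-0.97, 2.17], [0.19, 2.56], [-1.23, 4.37], [0.02, 3.11], [-2.88, 2.88]. Speed limits (rad/s): [2.39, 2.39, 3.01, 3.14, 3.14, 3.14].

## Interface

Orientations are given as a unit quaternion [w, x, y, z].
In Python, from rig import sensors, capture, order, ctrl gives the robot as it stands. The module is installed in compiled form; this text tells all that it offers.
- The arm moves only by the tool play_rows, never from a script. Its argument "deltas" is a list of rows, each a list of 7 numbers: the shift along the world's x, y, z in units of 40 mm (1.0 is 40 mm), then the turn, a rotation vector about the world's x, y, z in units of 6 degrees (1.0 is 6 degrees), then the opening, from -1 (shut) to 1 (fully open). A call has 1 to 8 rows; each row shifts and turns the commanded pose from where the row before left it; what a row does not reach is not made up. A row lasts 1/12 s, in which the tool goes at most 41.7 mm and 7.16 degrees, less where a joint would pass 70% of its speed; a pose out of reach is approached as far as the arm can. A call is refused whole if a number of a shift passes 1 or a number of a turn 1, either way. A call with a gripper value outside its range is refused whole. The fingers move at their own pace and stop on an object; "squeeze" is the grip in N (left out, the last holds). Time passes only in rows, so rows that do not move let the fingers close. It gives the time, the measured TCP pose, the force and the opening at its end, in the units of the state.
- sensors.sense(): the state, without advancing time (a new reading comes with each control period).
- capture(name): name is "scene" or "top"; returns a dict with "pixels" (480x640x3 uint8, red, green, blue), "z_map" (480x640 float32, mm along the optical axis (not along the pixel's ray), 0 where there is no reading), "fx", "fy", "cx", "cy" (pixels), "eye" and "rotation" of the camera in the world. Camera axes: x right, y down, z forward; pixel columns grow to the right and rows downward; lengths in mm; the calibration is good to about 2 mm. A picture is of the moment at which its call begins.
- order.finish_job(): hands the job in, once; it reports no verdict.
The state is a dict: "time_s": time; "joints": joint angles; "dq": joint speeds; "tau": joint torques, N m; "eef_pos": TCP position; "ee_rot": TCP orientation; "force": force on the tool from outside, world axes, zero at the start; "wrist_torque": the same for the moment, N m; "grip_width": opening from 0.0 (shut) to 1.0 (fully open).
Only numpy, scipy, OpenCV 4.12 (cv2) and the standard library are available. Lean on these libraries where they do the work, as an engineer would, in place of code of your own. Each camera call takes 0.05 s, during which the arm holds its last target. There are 200 camera calls.

## Task

Move the four clean things (canister, pot, square box and flask) one by one from the drying rack into the pockets of the steriliser tray, in reverse order along the row: the one that stands nearest the robot goes into the tray's farthest pocket, the next into the third pocket, the next into the second, and the farthest one into the pocket nearest the robot. Keep them upright, set each down gently, standing flat about the middle of its own pocket, and let go of all of them.

Things in the scene. Friction and masses are not known exactly. Their poses are not given: they have to be found in the camera images.
- canister: tall plain steel canister, upright cylinder 42 mm in diameter with a 46 mm lid band from 72 to 84 mm above its underside; 84 mm high; about 0.22 kg. Origin at the centre of its underside, z up
- pot: low round white ceramic pot, 56 mm in diameter (full width from 6 to 36 mm up), fixed lid with a knob of 20 mm diameter from 54 to 62 mm up (16 mm stem below it, from 45 mm); 63 mm high; about 0.2 kg. Origin at the centre of its underside, z up
- box: square aluminium bur box 42 x 42 mm with a fixed black lid 44 x 44 mm from 40 to 58 mm up; 58 mm high (a flat dark strip of 1 mm on top); about 0.18 kg. Origin at the centre of its underside, z up, x and y square to its sides
- flask: amber glass flask: round body 48 mm in diameter up to 38 mm, sloping shoulder to 54 mm, neck 26 mm in diameter from 54 to 76 mm, 30 mm lip to 82 mm, closed; about 0.25 kg. Origin at the centre of its underside, z up
- dish_canister: grey plastic drip dish, round, 75 mm across, 8 mm high, its inner floor 3 mm above its underside; fixed on the drying rack; at the start the canister stands in its middle, so it marks that thing's starting place. All four dishes look alike. Origin at the centre of its underside
- dish_pot: grey plastic drip dish, round, 75 mm across, 8 mm high, its inner floor 3 mm above its underside; fixed on the drying rack; at the start the pot stands in its middle, so it marks that thing's starting place. All four dishes look alike. Origin at the centre of its underside
- dish_box: grey plastic drip dish, round, 75 mm across, 8 mm high, its inner floor 3 mm above its underside; fixed on the drying rack; at the start the box stands in its middle, so it marks that thing's starting place. All four dishes look alike. Origin at the centre of its underside
- dish_flask: grey plastic drip dish, round, 75 mm across, 8 mm high, its inner floor 3 mm above its underside; fixed on the drying rack; at the start the flask stands in its middle, so it marks that thing's starting place. All four dishes look alike. Origin at the centre of its underside
- drying_rack: white drying rack on one side of the robot's centre line, fixed board 350 x 92 mm, 8 mm thick, with a steel grab bar 25 mm high across each end. Origin at the centre of its underside; x along the row, pointing away from the robot (within 15 degrees). The dishes stand on it at x = -117, -39, 39, 117 mm; the four things stand in them in any order, undersides 11 mm above the work surface
- tray: aluminium steriliser tray across from the rack, fixed, 316 x 82 mm, empty; four square pockets in a row, 74 mm inside, floor 8 mm and tops of the 4 mm walls 18 mm above the work surface. Origin at the centre of its underside; x along the row, pointing away from the robot (within 15 degrees); pocket centres at x = -117, -39, 39, 117 mm, y = 0. Either may be left or right
There are look-alikes about, which are no part of the job. Several things have the shape of the flask; the one meant has the colours described above.

How it is judged:
By the outcome, as a careful person would: the job done as asked, in the order asked, and still so for the second after the job is handed in, with the robot touching nothing.
It also fails if it takes over 109 s, if anything falls off the work surface, if the arm or the gripper's body presses on something with over 40 N, if the wrist force passes 120 N, or if a joint passes its speed limit or range.

## Working session

There is one attempt and no reset: what is moved stays moved. The work goes in short steps, Python scripts to look and compute and a tool call to move; the robot and the scene stay as the last step left them, time stands still between calls to the robot, and variables do not carry over. Pictures are saved under pics/ and viewed, about 12 in all and at most 16, crops included, and the job is handed in when it is done.

Besides the shell and the picture viewer there is one more tool, called in YAML: its name, and indented under it one key for each argument. play_rows: Moves the arm, as the interface text tells. Its arguments: {"type":"object","properties":{"deltas":{"type":"array","items":{"type":"array","items":{"type":"number"}}},"squeeze":{"type":"number"}},"required":["deltas"]}

```bash
mkdir -p pics; cat > h.py <<'E'
import numpy as np, cv2
from rig import sensors, capture, order, ctrl
def world(c,u,v,z=None):
    r=np.array([(u-c['cx'])/c['fx'],(v-c['cy'])/c['fy'],1.0]); R=np.array(c['rotation']).reshape(3,3); e=np.array(c['eye'])
    d=R@r
    return e+d*(c['z_map'][int(v),int(u)] if z is None else (z-e[2])/d[2])
def cloud(c):
    v,u=np.mgrid[:480,:640]; Z=c['z_map']
    P=np.stack([(u-c['cx'])/c['fx']*Z,(v-c['cy'])/c['fy']*Z,Z],-1)
    return P@np.array(c['rotation']).reshape(3,3).T+np.array(c['eye'])
def save(c,n): cv2.imwrite('pics/'+n+'.png',c['pixels'][...,::-1])
E
python3 - <<'E'
from h import *
for n in('top','scene'):
    c=capture(n); save(c,n+'0'); print(n,c['eye'],np.array(c['rotation']).round(3).tolist(),c['fx'],c['cx'],c['cy'])
s=sensors.sense(); print(s, ctrl.tcp_to_grasp)
E
```

```text
top [394.84509357 -22.85048494 969.52546344] [-0.053, 0.709, -0.701, 0.054] 547.9163389319986 313.504136971644 243.905635511083
scene [1394.43743584 -178.63335938  597.18079501] [-0.369, 0.667, 0.569, -0.309] 598.5630354269599 323.44129115152737 232.41498707560427
{'time_s': 0.1, 'joints': array([-1.49237688e+00,  3.13392094e-01,  1.49834090e+00, -1.66014185e-05,
        1.33101327e+00, -2.23378422e-01]), 'dq': array([ 1.79107058e-03, -2.55195094e-03,  6.15190468e-04, -2.43706649e-06,
       -3.12860261e-04,  9.89329028e-04]), 'tau': array([ 2.58413333e-03, -4.12903583e+01, -2.60143608e+01, -1.83029865e-04,
        3.00320273e-03, -1.39220518e-05]), 'eef_pos': array([ 156.0241944 , -501.01639396,  208.60092749]), 'ee_rot': array([-5.75876948e-04,  9.88635882e-01,  1.50328840e-01,  3.37292033e-05]), 'force': array([ 0.38303655, -0.76426342, -0.31320895]), 'wrist_torque': array([-0.0386478 ,  0.04166005, -0.05975809]), 'grip_width': 1.0024114719363266} -18.700000000000003
```

View pics/top0.png

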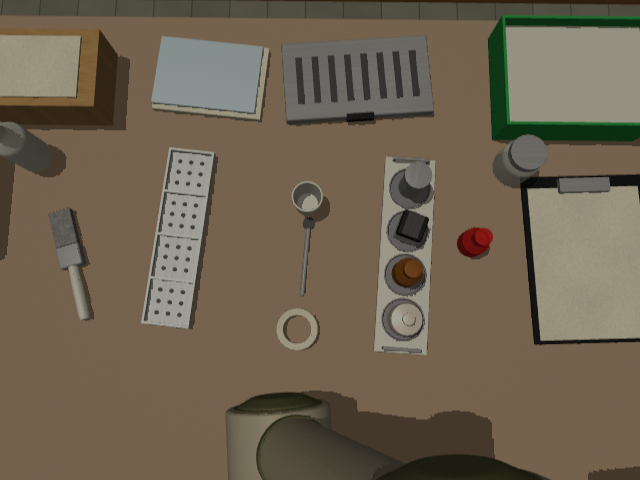

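View pics/scene0.png

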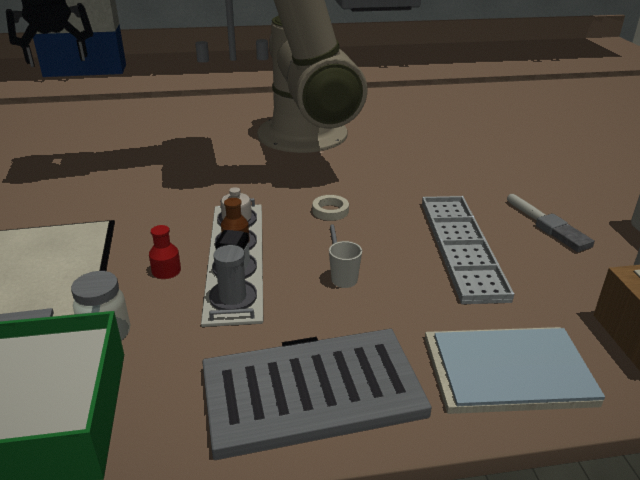

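```bash
python3 - <<'E'
from h import *
c=capture('top'); P=cloud(c); z=P[...,2]; X=P[...,0]; Y=P[...,1]
hsv=cv2.cvtColor(c['pixels'],cv2.COLOR_RGB2HSV)
u0=np.mgrid[:480,:640][1]; v0=np.mgrid[:480,:640][0]
print('table z',np.median(z[300:330,220:260]))
# outlines from depth
def rect(m,zz,n):
    m=cv2.morphologyEx(m.astype(np.uint8),cv2.MORPH_CLOSE,np.ones((9,9)))
    cs=max(cv2.findContours(m,0,2)[0],key=cv2.contourArea)
    pts=np.array([world(c,u,v,zz)[:2] for u,v in cs[:,0]],np.float32)
    print(n,cv2.minAreaRect(pts))
roi=(u0>365)&(u0<445)&(v0>145)&(v0<360)
rect(roi&(hsv[...,1]<60)&(hsv[...,2]>90),8,'rack')
roi2=(u0>130)&(u0<225)&(v0>135)&(v0<335)
rect(roi2&(hsv[...,1]<60)&(hsv[...,2]>60),18,'tray')
rect(roi2&(z>12)&(z<30),18,'tray depth')
for nm,(a,b),top in(('pot',(405,320),74),('flask',(408,271),93),('box',(412,226),69),('can',(418,176),95)):
    r=(abs(u0-a)<22)&(abs(v0-b)<22)
    m=r&(z>top-5)&(z<top+6); p=P[m]
    rc=cv2.minAreaRect(p[:,:2].astype(np.float32))
    (e,rr)=cv2.minEnclosingCircle(p[:,:2].astype(np.float32))
    print(nm,m.sum(),np.median(p[:,2]).round(1),p[:,:2].mean(0).round(1),'rect',np.round(rc[0],1),np.round(rc[1],1),rc[2],'circ',np.round(e,1),rr)
i=cv2.resize(c['pixels'][140:365,350:450],None,fx=2.6,fy=2.6,interpolation=2);j=cv2.resize(c['pixels'][140:365,130:230],None,fx=2.6,fy=2.6,interpolation=2)
cv2.imwrite('pics/crop1.png',np.hstack([j,i])[...,::-1])
E
```

```text
Traceback (most recent call last):
  File "h.py", line 10, in cloud
    return P@np.array(c['rotation']).reshape(3,3).T+np.array(c['eye'])
             ~~~~~~~~~~~~~~~~~~~~~~~~~~~~~~~^^^^^
ValueError: cannot reshape array of size 4 into shape (3,3)
```

```bash
sed -i "1a from scipy.spatial.transform import Rotation as Ro\ndef rot(c): return Ro.from_quat(np.array(c['rotation']),scalar_first=True).as_matrix()" h.py; sed -i "s/np.array(c\['rotation'\]).reshape(3,3)/rot(c)/" h.py
cat > m.py <<'E'
from h import *
c=capture('top'); P=cloud(c); z=P[...,2]; X=P[...,0]; Y=P[...,1]
hsv=cv2.cvtColor(c['pixels'],cv2.COLOR_RGB2HSV)
u0=np.mgrid[:480,:640][1]; v0=np.mgrid[:480,:640][0]
print('table z',np.median(z[300:330,220:260]))
def rect(m,zz,n):
    m=cv2.morphologyEx(m.astype(np.uint8),cv2.MORPH_CLOSE,np.ones((9,9)))
    cs=max(cv2.findContours(m,0,2)[0],key=cv2.contourArea)
    pts=np.array([world(c,u,v,zz)[:2] for u,v in cs[:,0]],np.float32)
    print(n,cv2.minAreaRect(pts))
roi=(u0>365)&(u0<445)&(v0>145)&(v0<360)
rect(roi&(hsv[...,1]<60)&(hsv[...,2]>90),8,'rack')
roi2=(u0>130)&(u0<225)&(v0>135)&(v0<335)
rect(roi2&(hsv[...,1]<60)&(hsv[...,2]>60),18,'tray')
rect(roi2&(z>12)&(z<30),18,'tray depth')
for nm,(a,b),top in(('pot',(405,320),74),('flask',(408,271),93),('box',(412,226),69),('can',(418,176),95)):
    r=(abs(u0-a)<22)&(abs(v0-b)<22)
    m=r&(z>top-5)&(z<top+6); p=P[m]
    if m.sum()<5: print(nm,'few',z[b-2:b+3,a]);continue
    rc=cv2.minAreaRect(p[:,:2].astype(np.float32))
    (e,rr)=cv2.minEnclosingCircle(p[:,:2].astype(np.float32))
    print(nm,m.sum(),np.median(p[:,2]).round(1),p[:,:2].mean(0).round(1),'rect',np.round(rc[0],1),np.round(rc[1],1),rc[2],'circ',np.round(e,1),rr)
i=cv2.resize(c['pixels'][140:365,350:450],None,fx=2.6,fy=2.6,interpolation=2);j=cv2.resize(c['pixels'][140:365,130:230],None,fx=2.6,fy=2.6,interpolation=2)
cv2.imwrite('pics/crop1.png',np.hstack([j,i])[...,::-1])
E
python3 m.py
```

```text
table z 0.5836130728660578
rack ((527.4647216796875, -185.3536376953125), (91.98388671875, 351.44329833984375), 86.14291381835938)
tray ((552.1481323242188, 213.98403930664062), (85.92279815673828, 317.9867858886719), 83.93443298339844)
tray depth ((552.9031982421875, 214.3076171875), (84.34343719482422, 316.0048828125), 84.04661560058594)
pot 123 73.8 [ 410.5 -177.9] rect [ 410.3 -177.8] [17.7 19. ] 0.3117954134941101 circ [ 410.4 -178.1] 9.92999267578125
flask 275 93.5 [ 490.4 -183. ] rect [ 490.6 -183.1] [29.1 28.9] 66.39506530761719 circ [ 490.5 -183.3] 14.897388458251953
box 683 69.9 [ 565.6 -188. ] rect [ 566.4 -188.5] [43.8 44.7] 69.49250030517578 circ [ 566.  -188.6] 29.217519760131836
can 584 94.3 [ 645.2 -193.8] rect [ 645.8 -193.9] [44.7 45.3] 84.27283477783203 circ [ 645.9 -194.3] 23.098968505859375
```

View pics/crop1.png

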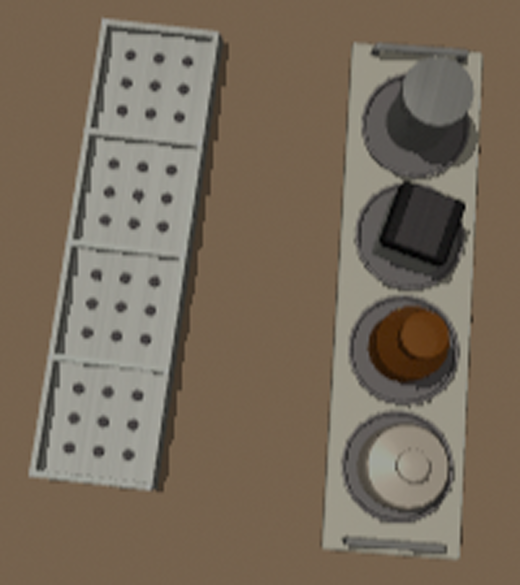

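The scene matches the given sizes. The rack is on the right (y≈-185), and from near to far it holds the pot, flask, box and canister. The tray is on the left, centred at (552,214) and turned -6°. In the first top view the pot is at px (405,320), the flask (408,271), the box (412,226) and the canister (418,176). I start with the pot.

play_rows:
  deltas:
    - [0.53,0.674,-0.12,0,0,-0.294,1]
    - [0.53,0.674,-0.12,0,0,-0.294,1]
    - [0.53,0.674,-0.12,0,0,-0.294,1]
    - [0.53,0.674,-0.12,0,0,-0.294,1]
    - [0.53,0.674,-0.12,0,0,-0.294,1]
    - [0.53,0.674,-0.12,0,0,-0.294,1]
    - [0.53,0.674,-0.12,0,0,-0.294,1]
    - [0.53,0.674,-0.12,0,0,-0.294,1]
  squeeze: 40

```text
time_s: 0.87
eef_pos: [326.3, -284.1, 170.5]
ee_rot: [0.0, 1.0, 0.027, 0.0]
force: [0.9, 0.3, -1.1]
grip_width: 0.999
```

play_rows:
  deltas:
    - [0.53,0.674,-0.12,0,0,-0.294,1]
    - [0.53,0.674,-0.12,0,0,-0.294,1]
    - [0.53,0.674,-0.12,0,0,-0.294,1]
    - [0.53,0.674,-0.12,0,0,-0.294,1]
    - [0,0,-0.2,0,0,0,1]
    - [0,0,0,0,0,0,1]
    - [0,0,0,0,0,0,1]

```text
time_s: 1.45
eef_pos: [410.1, -178.0, 143.3]
ee_rot: [-0.0, 0.999, -0.034, -0.0]
force: [0.3, -0.5, -0.2]
grip_width: 1.001
```

play_rows:
  deltas:
    - [0,0,-0.6,0,0,0,1]
    - [0,0,-0.6,0,0,0,1]
    - [0,0,-0.6,0,0,0,1]
    - [0,0,-0.6,0,0,0,1]
    - [0,0,-0.4,0,0,0,1]
    - [0,0,-0.25,0,0,0,1]
    - [0,0,-0.08,0,0,0,1]
    - [0,0,0,0,0,0,1]

```text
time_s: 2.12
eef_pos: [409.9, -178.6, 18.2]
ee_rot: [-0.0, 0.999, -0.035, -0.0]
force: [0.3, -0.1, 0.8]
grip_width: 0.996
```

play_rows:
  deltas:
    - [0,0,0,0,0,0,-1]
    - [0,0,0,0,0,0,-1]
    - [0,0,0,0,0,0,-1]
    - [0,0,0,0,0,0,-1]
    - [0,0,0,0,0,0,-1]
    - [0,0,0,0,0,0,-1]
    - [0,0,0,0,0,0,-1]
    - [0,0,0,0,0,0,-1]

```text
time_s: 2.78
eef_pos: [410.9, -178.4, 19.7]
ee_rot: [0.001, 0.999, -0.034, 0.001]
force: [-3.3, 0.6, 11.2]
grip_width: 0.616
```

```bash
python3 - <<'E'
from h import *
c=capture('scene'); cv2.imwrite('pics/s1.png',cv2.resize(c['pixels'][100:340,130:400],None,fx=2.5,fy=2.5,interpolation=2)[...,::-1]); s=sensors.sense(); print(s['force'],s['wrist_torque'],s['grip_width'],s['eef_pos'])
E
```

```text
[-4.19786914 -0.75515021 11.33957429] [ 0.07919794  0.6725395  -0.05984179] 0.6176347222826666 [ 410.87938691 -178.38922682   19.7125437 ]
```

View pics/s1.png

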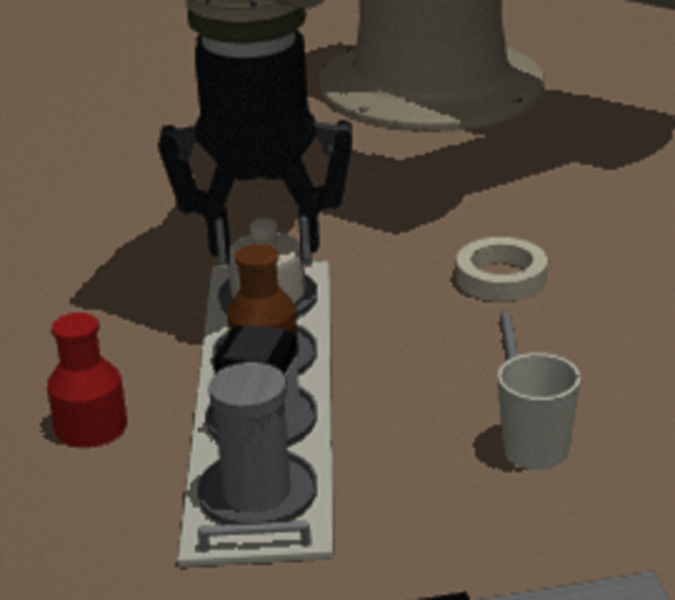

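The picture shows the fingers around the pot's body, about px (262,255) in the crop, with the pads clear of the dish. The upward force fits the pads swinging forward as they close. I lift and check.

play_rows:
  deltas:
    - [0,0,0.05,0,0,0,-1]
    - [0,0,0.15,0,0,0,-1]
    - [0,0,0.3,0,0,0,-1]
    - [0,0,0.5,0,0,0,-1]
    - [0,0,0.8,0,0,0,-1]
    - [0,0,0.8,0,0,0,-1]
    - [0,0,0.7,0,0,0,-1]
    - [0,0,0,0,0,0,-1]

```text
time_s: 3.5
eef_pos: [412.3, -179.1, 155.6]
ee_rot: [0.003, 0.999, -0.034, 0.004]
force: [1.4, -0.6, -0.7]
grip_width: 0.624
```

```bash
python3 - <<'E'
from h import *
c=capture('scene'); cv2.imwrite('pics/s2.png',cv2.resize(c['pixels'][80:280,170:320],None,fx=3,fy=3,interpolation=2)[...,::-1]); s=sensors.sense(); print(s['force'],s['wrist_torque'],s['grip_width'],s['eef_pos'])
E
```

```text
[ 0.20588517  0.59023927 -2.45085497] [ 0.0212924   0.00622911 -0.02046571] 0.6117599877053637 [ 411.40878582 -178.42174044  152.77807708]
```

View pics/s2.png

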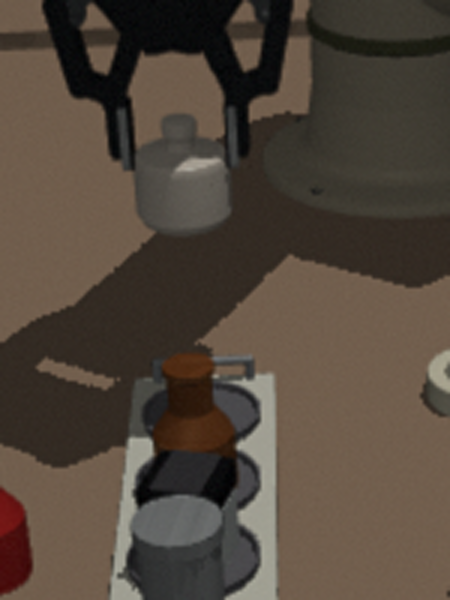

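The pot lifts level but hangs at the upper edge of its body. I set it back and regrip it about 11 mm lower.

play_rows:
  deltas:
    - [0,0,-0.7,0,0,0,-1]
    - [0,0,-0.8,0,0,0,-1]
    - [0,0,-0.8,0,0,0,-1]
    - [0,0,-0.5,0,0,0,-1]
    - [0,0,-0.3,0,0,0,-1]
    - [0,0,-0.12,0,0,0,-1]
    - [0,0,-0.05,0,0,0,-1]
    - [0,0,-0.03,0,0,0,-1]

```text
time_s: 4.22
eef_pos: [408.6, -176.3, 19.4]
ee_rot: [-0.002, 0.999, -0.033, -0.003]
force: [-20.0, 10.9, 50.2]
grip_width: 0.616
```

play_rows:
  deltas:
    - [0,0,0,0,0,0,0.7]
    - [0,0,0,0,0,0,0.8]
    - [0,0,0,0,0,0,0.8]
    - [0,0,0,0,0,0,0.8]
    - [0,0,-0.1,0,0,0,0.8]
    - [0,0,-0.1,0,0,0,0.8]
    - [0,0,-0.08,0,0,0,0.8]
    - [0,0,0,0,0,0,0.8]

```text
time_s: 4.88
eef_pos: [410.0, -177.5, 6.2]
ee_rot: [-0.0, 0.999, -0.034, -0.001]
force: [-0.2, 0.1, 0.7]
grip_width: 0.899
```

play_rows:
  deltas:
    - [0,0,0,0,0,0,-1]
    - [0,0,0,0,0,0,-1]
    - [0,0,0,0,0,0,-1]
    - [0,0,0,0,0,0,-1]
    - [0,0,0,0,0,0,-1]
    - [0,0,0,0,0,0,-1]
    - [0,0,0,0,0,0,-1]
    - [0,0,0,0,0,0,-1]

```text
time_s: 5.55
eef_pos: [410.5, -177.8, 7.5]
ee_rot: [0.0, 0.999, -0.034, 0.0]
force: [-1.6, 0.5, 5.6]
grip_width: 0.633
```

play_rows:
  deltas:
    - [0,0,0.05,0,0,0,-1]
    - [0,0,0.15,0,0,0,-1]
    - [0,0,0.3,0,0,0,-1]
    - [0,0,0.6,0,0,0,-1]
    - [0,0,0.8,0,0,0,-1]
    - [0,0,0.8,0,0,0,-1]
    - [0.05,0.1,0.6,0,0,0,-1]
    - [0.21,0.29,0.2,0,0,0,-1]

```text
time_s: 6.22
eef_pos: [421.6, -163.5, 151.0]
ee_rot: [0.002, 0.999, -0.035, 0.002]
force: [0.6, -0.1, -1.2]
grip_width: 0.638
```

play_rows:
  deltas:
    - [0.35,0.5,0,0,0,-0.05,-1]
    - [0.47,0.7,0,0,0,-0.05,-1]
    - [0.5,0.75,0,0,0,-0.05,-1]
    - [0.5,0.75,0,0,0,-0.05,-1]
    - [0.5,0.75,0,0,0,-0.05,-1]
    - [0.5,0.75,0,0,0,-0.05,-1]
    - [0.5,0.75,0,0,0,-0.05,-1]
    - [0.5,0.75,0,0,0,0,-1]

```text
time_s: 6.88
eef_pos: [574.1, 67.7, 147.4]
ee_rot: [0.0, 0.999, -0.052, -0.0]
force: [0.5, -1.4, -2.4]
grip_width: 0.63
```

play_rows:
  deltas:
    - [0.5,0.75,0,0,0,0,-1]
    - [0.5,0.7,0,0,0,0,-1]
    - [0.5,0.65,0,0,0,0,-1]
    - [0.45,0.55,0,0,0,0,-1]
    - [0.3,0.4,0,0,0,0,-1]
    - [0.13,0.15,0,0,0,0,-1]
    - [0,0,0,0,0,0,-1]
    - [0,0,0,0,0,0,-1]

```text
time_s: 7.55
eef_pos: [668.5, 193.8, 146.7]
ee_rot: [0.0, 0.999, -0.052, -0.0]
force: [-0.6, 0.7, -1.9]
grip_width: 0.633
```

play_rows:
  deltas:
    - [0.01,0.2,-0.3,0,0,0,-1]
    - [0,0,-0.6,0,0,0,-1]
    - [0,0,-0.7,0,0,0,-1]
    - [0,0,-0.7,0,0,0,-1]
    - [0,0,-0.5,0,0,0,-1]
    - [0,0,-0.3,0,0,0,-1]
    - [0,0,-0.2,0,0,0,-1]
    - [0,0,-0.1,0,0,0,-1]

```text
time_s: 8.22
eef_pos: [669.0, 201.7, 10.4]
ee_rot: [0.0, 0.999, -0.052, -0.0]
force: [-0.5, -0.3, -1.5]
grip_width: 0.635
```

play_rows:
  deltas:
    - [0,0,-0.04,0,0,0,-1]
    - [0,0,-0.02,0,0,0,-1]
    - [0,0,0,0,0,0,-1]
    - [0,0,0,0,0,0,-1]

```text
time_s: 8.55
eef_pos: [669.7, 201.9, 9.7]
ee_rot: [-0.0, 0.999, -0.052, 0.001]
force: [0.3, 0.4, -1.0]
grip_width: 0.634
```

```bash
python3 - <<'E'
from h import *
c=capture('scene'); cv2.imwrite('pics/s3.png',cv2.resize(c['pixels'][150:320,380:560],None,fx=4,fy=3.5,interpolation=2)[...,::-1]); s=sensors.sense(); print(s['force'],s['wrist_torque'],s['grip_width'],s['eef_pos'])
E
```

```text
[-0.26930541  0.69949139 -2.03897756] [-0.00136998  0.04102212  0.02741828] 0.6322320865980315 [669.61527763 201.90693039   9.52279222]
```

View pics/s3.png

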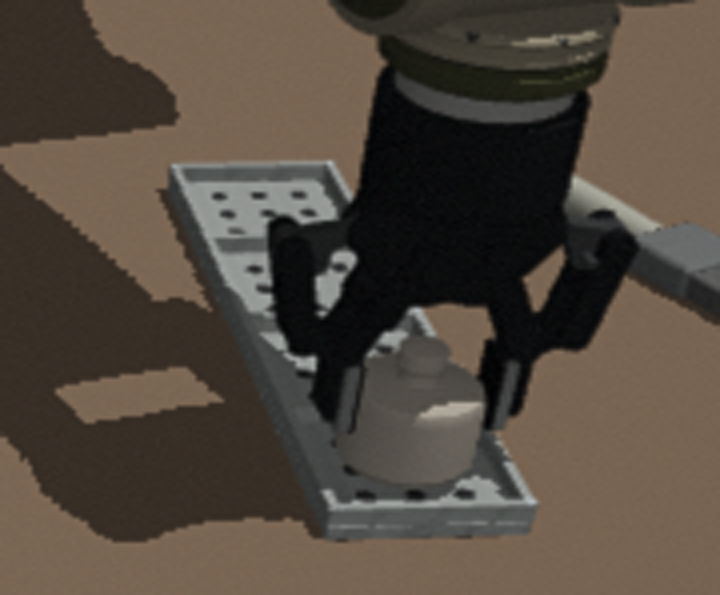

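Pot, now at px (410,410) in the crop, is in the far pocket and still a few mm above the floor. The pad tips are clear of the walls. I lower it slowly, watching the force.

play_rows:
  deltas:
    - [0,0,-0.03,0,0,0,-1]
    - [0,0,-0.03,0,0,0,-1]
    - [0,0,-0.02,0,0,0,-1]
    - [0,0,0,0,0,0,-1]

```text
time_s: 8.93
eef_pos: [669.1, 201.8, 5.2]
ee_rot: [0.0, 0.999, -0.052, -0.0]
force: [-0.2, 0.1, -2.3]
grip_width: 0.634
```

play_rows:
  deltas:
    - [0,0,-0.02,0,0,0,-1]
    - [0,0,-0.02,0,0,0,-1]
    - [0,0,0,0,0,0,-1]

```text
time_s: 9.18
eef_pos: [669.3, 201.9, 4.6]
ee_rot: [0.0, 0.999, -0.052, 0.0]
force: [-2.7, -0.0, 4.1]
grip_width: 0.635
```

play_rows:
  deltas:
    - [0,0,0,0,0,0,0.4]
    - [0,0,0,0,0,0,0.5]
    - [0,0,0,0,0,0,0.6]
    - [0,0,0,0,0,0,0.7]
    - [0,0,0,0,0,0,0.7]
    - [0,0,0.1,0,0,0,0.7]
    - [0,0,0.3,0,0,0,0.7]
    - [0,0,0.6,0,0,0,0.7]

```text
time_s: 9.85
eef_pos: [667.9, 201.6, 42.4]
ee_rot: [0.0, 0.999, -0.052, -0.002]
force: [-0.4, -0.2, -0.1]
grip_width: 0.847
```

play_rows:
  deltas:
    - [0,0,0.9,0,0,0,0.3]
    - [0,0,1,0,0,0,0.3]
    - [0,0,1,0,0,0,0.3]
    - [-0.1,-0.3,0.6,0,0,0,0.3]
    - [-0.3,-0.7,0.1,0,0,0,0.3]
    - [-0.41,-0.9,0,0,0,0,0.3]
    - [-0.41,-0.9,0,0,0,0,0.3]
    - [-0.41,-0.9,0,0,0,0,0.3]

```text
time_s: 10.52
eef_pos: [603.0, 52.6, 189.2]
ee_rot: [0.0, 0.999, -0.052, 0.001]
force: [1.0, 0.1, 0.3]
grip_width: 0.651
```

play_rows:
  deltas:
    - [-0.42,-0.9,0,0,0,0.05,0.3]
    - [-0.42,-0.9,0,0,0,0.05,0.3]
    - [-0.42,-0.9,0,0,0,0.05,0.3]
    - [-0.42,-0.9,0,0,0,0.05,0.3]
    - [-0.42,-0.9,0,0,0,0.05,0.3]
    - [-0.4,-0.8,0,0,0,0.05,0.3]
    - [-0.25,-0.45,0,0,0,0.05,0.3]
    - [-0.08,-0.17,-0.2,0,0,0,0.3]

```text
time_s: 11.18
eef_pos: [490.3, -185.9, 182.1]
ee_rot: [0.001, 0.999, -0.035, 0.002]
force: [0.8, -0.4, 0.6]
grip_width: 0.651
```

play_rows:
  deltas:
    - [0,0,-0.5,0,0,0,0.3]
    - [0,0,-0.5,0,0,0,0.3]
    - [0,0,-0.5,0,0,0,0.3]
    - [0,0,0,0,0,0,0.3]

```text
time_s: 11.52
eef_pos: [489.5, -181.4, 116.9]
ee_rot: [-0.002, 0.999, -0.034, -0.002]
force: [-0.5, 0.7, -0.6]
grip_width: 0.651
```

play_rows:
  deltas:
    - [0,0,-0.3,0,0,0,0.3]
    - [0,0,-0.4,0,0,0,0.3]
    - [0,0,-0.4,0,0,0,0.3]
    - [0,0,-0.3,0,0,0,0.3]
    - [0,0,-0.2,0,0,0,0.3]
    - [0,0,0,0,0,0,0.3]

```text
time_s: 12.02
eef_pos: [490.8, -182.4, 55.5]
ee_rot: [-0.0, 0.999, -0.034, -0.001]
force: [-0.2, 0.4, 0.0]
grip_width: 0.646
```

play_rows:
  deltas:
    - [0,0,0,0,0,0,-1]
    - [0,0,0,0,0,0,-1]
    - [0,0,0,0,0,0,-1]
    - [0,0,0,0,0,0,-1]
    - [0,0,0,0,0,0,-1]
    - [0,0,0,0,0,0,-1]
    - [0,0,0,0,0,0,-1]
    - [0,0,0,0,0,0,-1]

```text
time_s: 12.68
eef_pos: [491.6, -183.5, 57.2]
ee_rot: [0.001, 0.999, -0.034, 0.001]
force: [-0.1, -0.8, 6.9]
grip_width: 0.316
```

```bash
python3 - <<'E'
from h import *
c=capture('scene'); cv2.imwrite('pics/s4.png',cv2.resize(c['pixels'][100:320,170:300],None,fx=3,fy=2.7,interpolation=2)[...,::-1]); s=sensors.sense(); print(s['force'],s['wrist_torque'],s['grip_width'],s['eef_pos'])
E
```

```text
[-0.343371   -1.25750776  7.06324723] [-0.00728581  0.03651346 -0.03505643] 0.3203658014121033 [ 491.60438289 -183.56803806   57.20055824]
```

View pics/s4.png

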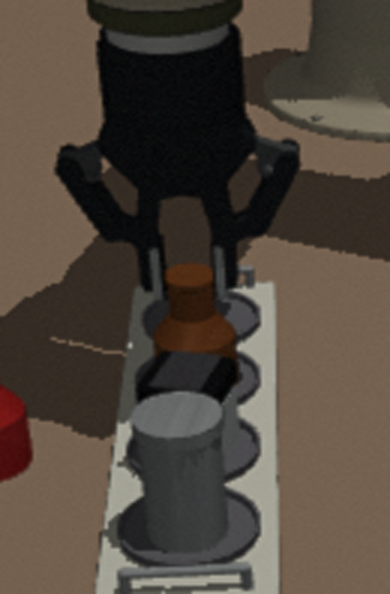

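The grip width of 0.316 and the picture show the pads closing at lip and neck, around px (190,275) in the crop. The grip is above the centre of mass, so it hangs stably. I lift gently.

play_rows:
  deltas:
    - [0,0,0,0,0,0,-1]
    - [0,0,0.05,0,0,0,-1]
    - [0,0,0.1,0,0,0,-1]
    - [0,0,0.2,0,0,0,-1]
    - [0,0,0.4,0,0,0,-1]
    - [0,0,0.4,0,0,0,-1]
    - [0,0,0.4,0,0,0,-1]
    - [0,0,0.4,0,0,0,-1]
  squeeze: 55

```text
time_s: 13.4
eef_pos: [490.6, -182.8, 135.1]
ee_rot: [-0.0, 0.999, -0.034, -0.0]
force: [0.1, 0.8, -4.2]
grip_width: 0.316
```

play_rows:
  deltas:
    - [0,0,0.5,0,0,0,-1]
    - [0,0,0.5,0,0,0,-1]
    - [0,0,0.3,0,0,0,-1]
    - [0,0,0,0,0,0,-1]

```text
time_s: 13.73
eef_pos: [491.7, -183.4, 188.8]
ee_rot: [0.001, 0.999, -0.034, 0.002]
force: [0.1, -0.7, -1.8]
grip_width: 0.315
```

```bash
python3 - <<'E'
from h import *
c=capture('scene'); cv2.imwrite('pics/s5.png',cv2.resize(c['pixels'][60:260,150:330],None,fx=3,fy=3,interpolation=2)[...,::-1]); s=sensors.sense(); print(s['force'],s['wrist_torque'],s['grip_width'],s['eef_pos'])
E
```

```text
[ 0.43186168  0.37751036 -2.35121332] [-0.00545282 -0.05606104  0.0254807 ] 0.31251202880852086 [ 491.14220219 -183.06530868  186.98588269]
```

View pics/s5.png

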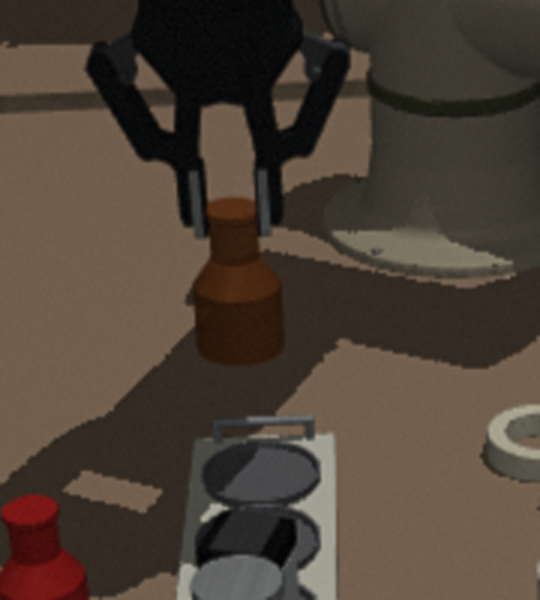

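The flask hangs upright and clear of the rack. On to pocket 3.

play_rows:
  deltas:
    - [0.064,0.25,0,0,0,0,-1]
    - [0.115,0.45,0,0,0,-0.05,-1]
    - [0.167,0.65,0,0,0,-0.05,-1]
    - [0.19,0.75,0,0,0,-0.05,-1]
    - [0.19,0.75,0,0,0,-0.05,-1]
    - [0.19,0.75,0,0,0,-0.05,-1]
    - [0.19,0.75,0,0,0,-0.05,-1]
    - [0.19,0.75,0,0,0,-0.05,-1]

```text
time_s: 14.45
eef_pos: [542.1, 23.4, 184.6]
ee_rot: [-0.0, 0.999, -0.052, -0.001]
force: [-0.4, -0.6, -2.7]
grip_width: 0.31
```

play_rows:
  deltas:
    - [0.19,0.75,0,0,0,0,-1]
    - [0.19,0.75,0,0,0,0,-1]
    - [0.19,0.75,0,0,0,0,-1]
    - [0.18,0.7,0,0,0,0,-1]
    - [0.17,0.65,0,0,0,0,-1]
    - [0.13,0.5,0,0,0,0,-1]
    - [0.1,0.4,0,0,0,0,-1]
    - [0.07,0.22,0,0,0,0,-1]

```text
time_s: 15.12
eef_pos: [590.6, 212.4, 184.2]
ee_rot: [0.0, 0.999, -0.051, -0.001]
force: [-0.3, -0.3, -3.6]
grip_width: 0.311
```

play_rows:
  deltas:
    - [0,0,0,0,0,0,-1]
    - [0,0,-0.3,0,0,0,-1]
    - [0,0,-0.6,0,0,0,-1]
    - [0,0,-0.6,0,0,0,-1]
    - [0,0,-0.6,0,0,0,-1]
    - [0,0,-0.5,0,0,0,-1]
    - [0,0,-0.3,0,0,0,-1]
    - [0,0,-0.15,0,0,0,-1]

```text
time_s: 15.78
eef_pos: [590.5, 209.0, 61.9]
ee_rot: [0.0, 0.999, -0.053, -0.002]
force: [-0.6, 0.2, -2.9]
grip_width: 0.314
```

play_rows:
  deltas:
    - [0.01,0.02,-0.06,0,0,0,-1]
    - [0,0,-0.05,0,0,0,-1]
    - [0,0,-0.03,0,0,0,-1]
    - [0,0,0,0,0,0,-1]
    - [0,0,0,0,0,0,-1]

```text
time_s: 16.2
eef_pos: [592.2, 210.7, 59.0]
ee_rot: [-0.0, 0.999, -0.052, 0.001]
force: [-0.2, -0.2, -3.3]
grip_width: 0.312
```

play_rows:
  deltas:
    - [0,0,-0.025,0,0,0,-1]
    - [0,0,-0.025,0,0,0,-1]
    - [0,0,0,0,0,0,-1]
    - [0,0,0,0,0,0,-1]

```text
time_s: 16.53
eef_pos: [591.8, 210.6, 56.3]
ee_rot: [0.0, 0.999, -0.052, -0.0]
force: [0.9, 0.4, -3.3]
grip_width: 0.313
```

play_rows:
  deltas:
    - [0,0,-0.02,0,0,0,-1]
    - [0,0,-0.02,0,0,0,-1]
    - [0,0,0,0,0,0,-1]
    - [0,0,0,0,0,0,-1]

```text
time_s: 16.87
eef_pos: [591.9, 210.6, 54.6]
ee_rot: [0.0, 0.999, -0.052, -0.0]
force: [0.2, 0.4, -2.6]
grip_width: 0.31
```

play_rows:
  deltas:
    - [0,0,-0.02,0,0,0,-1]
    - [0,0,-0.01,0,0,0,-1]
    - [0,0,0,0,0,0,-1]

```text
time_s: 17.12
eef_pos: [592.4, 210.6, 54.5]
ee_rot: [-0.0, 0.999, -0.052, 0.001]
force: [-0.3, -1.5, 4.7]
grip_width: 0.311
```

play_rows:
  deltas:
    - [0,0,0,0,0,0,-0.2]
    - [0,0,0,0,0,0,0.0]
    - [0,0,0,0,0,0,0.2]
    - [0,0,0,0,0,0,0.3]
    - [0,0,0,0,0,0,0.3]
    - [0,0,0.2,0,0,0,0.3]
    - [0,0,0.5,0,0,0,0.3]
    - [0,0,0.8,0,0,0,0.3]

```text
time_s: 17.78
eef_pos: [590.4, 210.4, 112.1]
ee_rot: [0.001, 0.999, -0.052, -0.003]
force: [0.6, 0.1, -0.1]
grip_width: 0.65
```

play_rows:
  deltas:
    - [0,0,0.9,0,0,0,0.3]
    - [0,0,0.7,0,0,0,0.5]
    - [0,-0.3,0.3,0,0,0,0.6]
    - [0,-0.6,0,0,0,0,0.6]
    - [-0.05,-0.9,0,0,0,0,0.6]
    - [-0.05,-0.95,0,0,0,-0.1,0.6]
    - [-0.06,-0.95,0,0,0,-0.3,0.6]
    - [-0.06,-0.95,0,0,0,-0.3,0.6]

```text
time_s: 18.45
eef_pos: [582.2, 22.5, 189.1]
ee_rot: [0.0, 0.996, -0.089, -0.0]
force: [0.2, 0.1, -0.5]
grip_width: 0.802
```

```bash
python3 - <<'E'
from h import *
c=capture('top'); P=cloud(c); save(c,'t2')
g=cv2.cvtColor(c['pixels'],cv2.COLOR_RGB2GRAY); u0,v0=np.mgrid[:480,:640][1],np.mgrid[:480,:640][0]
roi=(abs(u0-412)<26)&(abs(v0-226)<26)
for th in (40,50,60):
    m=(roi&(g<th)&(P[...,2]>50)).astype(np.uint8)
    cs=max(cv2.findContours(m,0,1)[0],key=cv2.contourArea)
    pts=np.array([world(c,u,v,69)[:2] for u,v in cs[:,0]],np.float32); print(th,m.sum(),cv2.minAreaRect(pts))
for lo in(64,66):
    p=P[roi&(P[...,2]>lo)&(P[...,2]<74)][:,:2].astype(np.float32)
    from scipy.spatial import ConvexHull
    A=[(np.ptp(p@[np.cos(t),np.sin(t)])*np.ptp(p@[-np.sin(t),np.cos(t)]),np.degrees(t)) for t in np.radians(np.arange(0,90,1.))]
    A2=[(np.ptp(np.percentile(p@[np.cos(t),np.sin(t)],[2,98]))+np.ptp(np.percentile(p@[-np.sin(t),np.cos(t)],[2,98])),np.degrees(t)) for t in np.radians(np.arange(0,90,1.))]
    print(min(A),min(A2),len(p))
cv2.imwrite('pics/boxc.png',cv2.resize(c['pixels'][140:365,350:450],None,fx=2.6,fy=2.6)[...,::-1])
E
```

```text
40 292 ((564.0028686523438, -187.2913055419922), (44.193092346191406, 44.908843994140625), 69.82861328125)
50 329 ((564.1046752929688, -187.0367431640625), (44.6453857421875, 45.10029220581055), 69.48577880859375)
60 697 ((564.1641235351562, -187.05133056640625), (44.73480224609375, 45.08374786376953), 69.75579071044922)
(np.float64(1952.0622729559827), np.float64(69.0)) (np.float64(83.6831299878795), np.float64(67.0)) 673
(np.float64(1950.1395644725112), np.float64(70.0)) (np.float64(83.3264274074796), np.float64(68.0)) 661
```

play_rows:
  deltas:
    - [-0.08,-0.9,0,0,0,-0.3,0.6]
    - [-0.08,-0.95,0,0,0,-0.3,0.6]
    - [-0.08,-0.95,0,0,0,-0.3,0.6]
    - [-0.08,-0.9,0,0,0,-0.3,0.6]
    - [-0.06,-0.75,0,0,0,-0.3,0.6]
    - [-0.04,-0.5,0,0,0,-0.2,0.6]
    - [0,-0.27,0,0,0,0,0.6]
    - [0,-0.1,0,0,0,0,0.6]

```text
time_s: 19.17
eef_pos: [565.8, -189.7, 189.0]
ee_rot: [-0.0, 0.984, -0.178, -0.0]
force: [-0.4, 0.1, 0.5]
grip_width: 0.796
```

play_rows:
  deltas:
    - [0,0,-0.3,0,0,0,0.6]
    - [0,0,-0.6,0,0,0,0.6]
    - [0,0,-0.7,0,0,0,0.6]
    - [0,0,-0.6,0,0,0,0.6]
    - [0,0,-0.4,0,0,0,0.6]
    - [0,0,0,0,0,0,0.6]

```text
time_s: 19.67
eef_pos: [564.7, -186.1, 82.0]
ee_rot: [-0.001, 0.984, -0.176, -0.003]
force: [-0.7, 0.2, -0.3]
grip_width: 0.797
```

play_rows:
  deltas:
    - [0.01,-0.01,-0.3,0,0,0,0.6]
    - [0,0,-0.4,0,0,0,0.6]
    - [0,0,-0.35,0,0,0,0.6]
    - [0,0,-0.15,0,0,0,0.6]
    - [0,0,0,0,0,0,0.6]
    - [0,0,0,0,0,0,0.6]
  squeeze: 45

```text
time_s: 20.17
eef_pos: [567.2, -188.6, 38.3]
ee_rot: [0.0, 0.984, -0.177, 0.001]
force: [-0.5, -0.4, 0.9]
grip_width: 0.802
```

play_rows:
  deltas:
    - [0,0,0,0,0,0,-1]
    - [0,0,0,0,0,0,-1]
    - [0,0,0,0,0,0,-1]
    - [0,0,0,0,0,0,-1]
    - [0,0,0,0,0,0,-1]
    - [0,0,0,0,0,0,-1]
    - [0,0,0,0,0,0,-1]
    - [0,0,0,0,0,0,-1]

```text
time_s: 20.83
eef_pos: [567.3, -189.0, 38.8]
ee_rot: [0.0, 0.984, -0.177, 0.001]
force: [-1.4, -0.5, 6.1]
grip_width: 0.499
```

play_rows:
  deltas:
    - [0,0,0.05,0,0,0,-1]
    - [0,0,0.1,0,0,0,-1]
    - [0,0,0.2,0,0,0,-1]
    - [0,0,0.4,0,0,0,-1]
    - [0,0,0.6,0,0,0,-1]
    - [0,0,0.7,0,0,0,-1]
    - [0,0,0.7,0,0,0,-1]
    - [0,0,0.5,0,0,0,-1]

```text
time_s: 21.5
eef_pos: [567.1, -188.7, 170.8]
ee_rot: [0.0, 0.984, -0.177, 0.001]
force: [0.2, -0.3, -1.8]
grip_width: 0.498
```

```bash
python3 - <<'E'
from h import *
c=capture('scene'); a=cv2.resize(c['pixels'][60:320,150:330],None,fx=2.2,fy=2.2,interpolation=2); b=cv2.resize(c['pixels'][150:320,380:560],None,fx=2.2,fy=2.2,interpolation=2); b=np.vstack([b,np.zeros((a.shape[0]-b.shape[0],b.shape[1],3),np.uint8)])
cv2.imwrite('pics/s6.png',np.hstack([a,b])[...,::-1]); s=sensors.sense(); print(s['force'],s['wrist_torque'],s['grip_width'],s['eef_pos'])
E
```

```text
[ 1.23547272 -0.98016635  2.71613304] [-0.0715752  -0.07816837 -0.0333037 ] 0.49921797951326846 [ 568.32856608 -189.41305528  174.31365317]
```

View pics/s6.png

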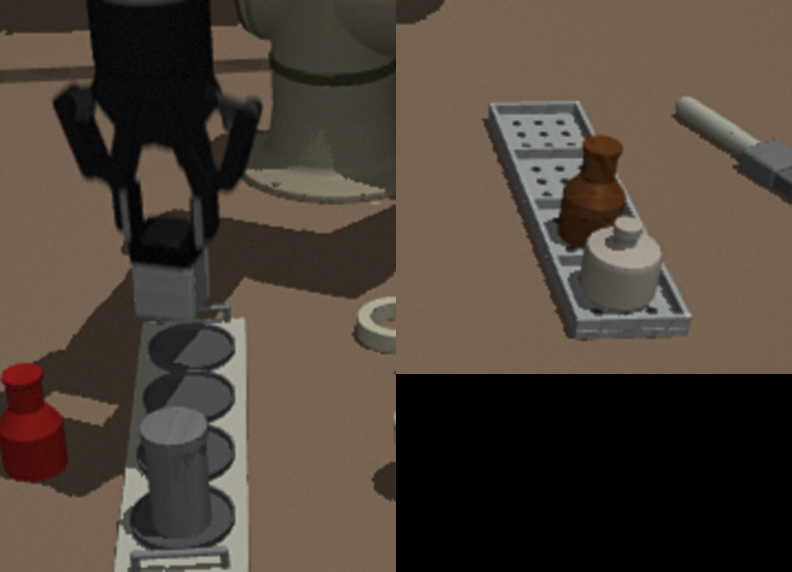

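The box hangs upright. In the right half, pot (620,265) and flask (595,200) stand upright in pockets 4 and 3. I take the box to pocket 2 and turn it square to the tray.

play_rows:
  deltas:
    - [-0.033,0.25,0,0,0,0,-1]
    - [-0.06,0.45,0,0,0,0.2,-1]
    - [-0.085,0.65,0,0,0,0.2,-1]
    - [-0.1,0.75,0,0,0,0.2,-1]
    - [-0.105,0.8,0,0,0,0.2,-1]
    - [-0.105,0.8,0,0,0,0.2,-1]
    - [-0.105,0.8,0,0,0,0.2,-1]
    - [-0.105,0.8,0,0,0,0.2,-1]

```text
time_s: 22.22
eef_pos: [537.2, 25.7, 166.0]
ee_rot: [-0.0, 0.995, -0.104, -0.001]
force: [1.1, -0.1, -1.3]
grip_width: 0.499
```

play_rows:
  deltas:
    - [-0.105,0.8,0,0,0,0.2,-1]
    - [-0.105,0.8,0,0,0,0.2,-1]
    - [-0.105,0.8,0,0,0,0.2,-1]
    - [-0.1,0.75,0,0,0,0.2,-1]
    - [-0.085,0.65,0,0,0,0.2,-1]
    - [-0.066,0.5,0,0,0,0,-1]
    - [-0.05,0.37,0,0,0,0,-1]
    - [-0.026,0.2,0,0,0,0,-1]

```text
time_s: 22.88
eef_pos: [511.4, 220.2, 166.0]
ee_rot: [0.0, 0.999, -0.051, -0.001]
force: [0.2, -0.4, -1.0]
grip_width: 0.495
```

play_rows:
  deltas:
    - [0,0,0,0,0,0,-1]
    - [0,0,-0.3,0,0,0,-1]
    - [0,0,-0.6,0,0,0,-1]
    - [0,0,-0.7,0,0,0,-1]
    - [0,0,-0.6,0,0,0,-1]
    - [0,0,-0.5,0,0,0,-1]
    - [0,0,-0.3,0,0,0,-1]
    - [0,0,-0.15,0,0,0,-1]

```text
time_s: 23.55
eef_pos: [511.9, 217.1, 39.2]
ee_rot: [0.001, 0.999, -0.053, -0.002]
force: [0.8, -0.4, -1.2]
grip_width: 0.495
```

play_rows:
  deltas:
    - [0.02,0.01,0,0,0,0,-1]
    - [0,0,-0.02,0,0,0,-1]
    - [0,0,-0.02,0,0,0,-1]
    - [0,0,0,0,0,0,-1]
    - [0,0,0,0,0,0,-1]

```text
time_s: 23.97
eef_pos: [514.2, 218.7, 40.5]
ee_rot: [-0.0, 0.999, -0.052, 0.001]
force: [0.4, -0.8, -1.5]
grip_width: 0.498
```

play_rows:
  deltas:
    - [0,0,-0.02,0,0,0,-1]
    - [0,0,-0.02,0,0,0,-1]
    - [0,0,0,0,0,0,-1]
    - [0,0,0,0,0,0,-1]

```text
time_s: 24.3
eef_pos: [513.9, 218.6, 38.3]
ee_rot: [-0.0, 0.999, -0.052, 0.0]
force: [0.4, 0.0, -2.7]
grip_width: 0.496
```

play_rows:
  deltas:
    - [0,0,-0.02,0,0,0,-1]
    - [0,0,-0.02,0,0,0,-1]
    - [0,0,0,0,0,0,-1]
    - [0,0,0,0,0,0,-1]

```text
time_s: 24.63
eef_pos: [513.8, 218.6, 36.6]
ee_rot: [0.0, 0.999, -0.052, -0.0]
force: [-0.4, -0.4, -0.9]
grip_width: 0.495
```

play_rows:
  deltas:
    - [0,0,-0.02,0,0,0,-1]
    - [0,0,-0.01,0,0,0,-1]
    - [0,0,0,0,0,0,-1]

```text
time_s: 24.88
eef_pos: [514.1, 218.6, 35.9]
ee_rot: [-0.0, 0.999, -0.052, 0.0]
force: [-0.2, 0.5, 4.0]
grip_width: 0.5
```

play_rows:
  deltas:
    - [0,0,0,0,0,0,0.1]
    - [0,0,0,0,0,0,0.3]
    - [0,0,0,0,0,0,0.5]
    - [0,0,0,0,0,0,0.6]
    - [0,0,0,0,0,0,0.6]
    - [0,0,0.2,0,0,0,0.6]
    - [0,0,0.5,0,0,0,0.6]
    - [0,0,0.9,0,0,0,0.6]

```text
time_s: 25.55
eef_pos: [512.0, 218.2, 97.8]
ee_rot: [0.001, 0.999, -0.052, -0.003]
force: [-0.7, 0.5, -0.8]
grip_width: 0.803
```

play_rows:
  deltas:
    - [0,0,0.9,0,0,0,0.6]
    - [0,0,0.8,0,0,0,0.6]
    - [0,-0.3,0.3,0,0,0,0.6]
    - [0.2,-0.6,0,0,0,0.05,0.6]
    - [0.28,-0.9,0,0,0,0.05,0.6]
    - [0.3,-0.9,0,0,0,0.05,0.6]
    - [0.3,-0.9,0,0,0,0.05,0.6]
    - [0.3,-0.9,0,0,0,0.05,0.6]

```text
time_s: 26.22
eef_pos: [569.1, 36.6, 179.6]
ee_rot: [0.0, 0.999, -0.039, -0.0]
force: [1.5, 1.6, 0.5]
grip_width: 0.8
```

play_rows:
  deltas:
    - [0.3,-0.9,0,0,0,0.05,0.6]
    - [0.3,-0.9,0,0,0,0.05,0.6]
    - [0.3,-0.9,0,0,0,0,0.6]
    - [0.3,-0.9,0,0,0,0,0.6]
    - [0.3,-0.9,0,0,0,0,0.6]
    - [0.26,-0.7,0,0,0,0,0.6]
    - [0.12,-0.42,0,0,0,0,0.6]
    - [0.04,-0.18,0,0,0,0,0.6]

```text
time_s: 26.88
eef_pos: [645.6, -196.3, 178.7]
ee_rot: [0.0, 0.999, -0.035, -0.0]
force: [-1.2, 0.4, 0.3]
grip_width: 0.797
```

play_rows:
  deltas:
    - [0,0,-0.3,0,0,0,0.6]
    - [0,0,-0.5,0,0,0,0.6]
    - [0,0,-0.4,0,0,0,0.6]
    - [0,0,-0.1,0,0,0,0.6]
    - [0,0,0,0,0,0,0.6]
    - [0,0,0,0,0,0,0.6]

```text
time_s: 27.38
eef_pos: [646.1, -193.1, 128.6]
ee_rot: [0.0, 0.999, -0.034, 0.0]
force: [-0.5, -0.7, 0.4]
grip_width: 0.802
```

play_rows:
  deltas:
    - [0,0,-0.3,0,0,0,0.6]
    - [0,0,-0.5,0,0,0,0.6]
    - [0,0,-0.5,0,0,0,0.6]
    - [0,0,-0.5,0,0,0,0.6]
    - [0,0,-0.35,0,0,0,0.6]
    - [0,0,-0.17,0,0,0,0.6]
    - [0,0,0,0,0,0,0.6]
    - [0,0,0,0,0,0,0.6]

```text
time_s: 28.05
eef_pos: [646.3, -193.5, 35.4]
ee_rot: [0.0, 0.999, -0.034, 0.001]
force: [0.6, 0.3, 0.7]
grip_width: 0.797
```

play_rows:
  deltas:
    - [0,0,0,0,0,0,-1]
    - [0,0,0,0,0,0,-1]
    - [0,0,0,0,0,0,-1]
    - [0,0,0,0,0,0,-1]
    - [0,0,0,0,0,0,-1]
    - [0,0,0,0,0,0,-1]
    - [0,0,0,0,0,0,-1]
    - [0,0,0,0,0,0,-1]

```text
time_s: 28.72
eef_pos: [646.7, -193.8, 36.3]
ee_rot: [0.001, 0.999, -0.034, 0.001]
force: [-0.7, 0.3, 6.0]
grip_width: 0.517
```

play_rows:
  deltas:
    - [0,0,0.05,0,0,0,-1]
    - [0,0,0.1,0,0,0,-1]
    - [0,0,0.2,0,0,0,-1]
    - [0,0,0.4,0,0,0,-1]
    - [0,0,0.6,0,0,0,-1]
    - [0,0,0.7,0,0,0,-1]
    - [0,0,0.7,0,0,0,-1]
    - [0,0,0.5,0,0,0,-1]

```text
time_s: 29.38
eef_pos: [646.2, -193.4, 168.0]
ee_rot: [0.001, 0.999, -0.034, 0.001]
force: [-0.1, -0.5, -3.0]
grip_width: 0.515
```

```bash
python3 - <<'E'
from h import *
c=capture('scene'); a=cv2.resize(c['pixels'][60:320,150:330],None,fx=2.2,fy=2.2,interpolation=2); b=cv2.resize(c['pixels'][150:320,380:560],None,fx=2.2,fy=2.2,interpolation=2); b=np.vstack([b,np.zeros((a.shape[0]-b.shape[0],b.shape[1],3),np.uint8)])
cv2.imwrite('pics/s7.png',np.hstack([a,b])[...,::-1]); s=sensors.sense(); print(s['force'],s['wrist_torque'],s['grip_width'],s['eef_pos'])
E
```

```text
[ 0.74032441 -1.37594637  2.76692812] [-0.05701201 -0.09995671  0.03799305] 0.5199017931836629 [ 647.4041677  -193.99619506  171.89721111]
```

View pics/s7.png

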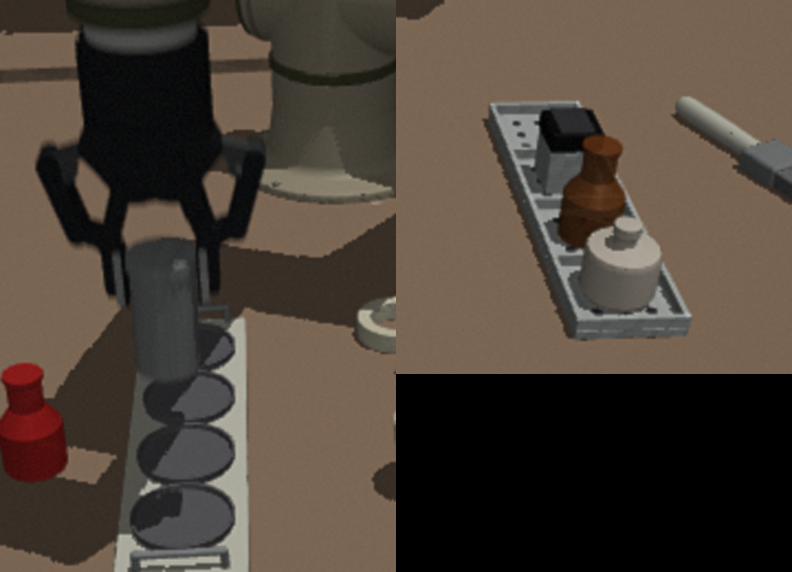

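The canister hangs upright. Box, flask and pot stand in pockets 2, 3 and 4, at right-half px (570,150), (595,200) and (620,265). I carry the canister to pocket 1.

play_rows:
  deltas:
    - [-0.1,0.2,0,0,0,0,-1]
    - [-0.2,0.4,0,0,0,-0.05,-1]
    - [-0.3,0.6,0,0,0,-0.05,-1]
    - [-0.35,0.7,0,0,0,-0.05,-1]
    - [-0.375,0.75,0,0,0,-0.05,-1]
    - [-0.375,0.75,0,0,0,-0.05,-1]
    - [-0.375,0.75,0,0,0,-0.05,-1]
    - [-0.375,0.75,0,0,0,-0.05,-1]

```text
time_s: 30.1
eef_pos: [546.6, 4.0, 164.3]
ee_rot: [-0.0, 0.999, -0.052, -0.0]
force: [0.9, 0.1, -1.9]
grip_width: 0.514
```

play_rows:
  deltas:
    - [-0.375,0.75,0,0,0,0,-1]
    - [-0.375,0.75,0,0,0,0,-1]
    - [-0.375,0.75,0,0,0,0,-1]
    - [-0.375,0.75,0,0,0,0,-1]
    - [-0.375,0.75,0,0,0,0,-1]
    - [-0.35,0.7,0,0,0,0,-1]
    - [-0.25,0.5,0,0,0,0,-1]
    - [-0.2,0.4,0,0,0,0,-1]

```text
time_s: 30.77
eef_pos: [439.4, 218.2, 164.5]
ee_rot: [-0.0, 0.999, -0.051, -0.0]
force: [0.4, -0.1, -2.4]
grip_width: 0.519
```

play_rows:
  deltas:
    - [-0.125,0.25,0,0,0,0,-1]
    - [0,0,0,0,0,0,-1]
    - [0,0,-0.4,0,0,0,-1]
    - [0,0,-0.6,0,0,0,-1]
    - [0,0,-0.6,0,0,0,-1]
    - [0,0,-0.6,0,0,0,-1]
    - [0,0,-0.4,0,0,0,-1]
    - [0,0,-0.2,0,0,0,-1]

```text
time_s: 31.43
eef_pos: [435.3, 225.5, 50.6]
ee_rot: [0.001, 0.999, -0.053, -0.002]
force: [-0.7, -0.3, -2.4]
grip_width: 0.518
```

play_rows:
  deltas:
    - [0,0,-0.15,0,0,0,-1]
    - [0,0,-0.05,0,0,0,-1]
    - [0,0,0,0,0,0,-1]
    - [0,0,0,0,0,0,-1]

```text
time_s: 31.77
eef_pos: [436.5, 226.6, 45.5]
ee_rot: [-0.0, 0.999, -0.052, 0.001]
force: [0.7, 0.1, -2.1]
grip_width: 0.519
```

play_rows:
  deltas:
    - [0,0,-0.08,0,0,0,-1]
    - [0,0,-0.07,0,0,0,-1]
    - [0,0,-0.05,0,0,0,-1]
    - [0,0,-0.02,0,0,0,-1]
    - [0,0,0,0,0,0,-1]
    - [0,0,0,0,0,0,-1]

```text
time_s: 32.27
eef_pos: [435.9, 226.7, 35.9]
ee_rot: [0.0, 0.999, -0.052, -0.0]
force: [-0.0, -0.8, -2.5]
grip_width: 0.518
```

play_rows:
  deltas:
    - [0,0,-0.02,0,0,0,-1]
    - [0,0,-0.02,0,0,0,-1]
    - [0,0,0,0,0,0,-1]
    - [0,0,0,0,0,0,-1]

```text
time_s: 32.6
eef_pos: [435.8, 226.6, 34.3]
ee_rot: [-0.0, 0.999, -0.052, -0.0]
force: [1.6, 0.2, -1.9]
grip_width: 0.519
```

play_rows:
  deltas:
    - [0,0,-0.02,0,0,0,-1]
    - [0,0,-0.015,0,0,0,-1]
    - [0,0,0,0,0,0,-1]
    - [0,0,0,0,0,0,-1]

```text
time_s: 32.93
eef_pos: [436.2, 226.7, 33.3]
ee_rot: [-0.0, 0.999, -0.052, 0.0]
force: [-0.3, -1.6, 3.7]
grip_width: 0.521
```

play_rows:
  deltas:
    - [0,0,0,0,0,0,0.1]
    - [0,0,0,0,0,0,0.3]
    - [0,0,0,0,0,0,0.5]
    - [0,0,0,0,0,0,0.6]
    - [0,0,0,0,0,0,0.6]
    - [0,0,0.2,0,0,0,0.6]
    - [0,0,0.5,0,0,0,0.6]
    - [0,0,0.9,0,0,0,0.6]

```text
time_s: 33.6
eef_pos: [434.1, 226.1, 95.7]
ee_rot: [0.001, 0.999, -0.052, -0.003]
force: [0.5, 0.8, 0.2]
grip_width: 0.801
```

play_rows:
  deltas:
    - [0,0,0.9,0,0,0,0.6]
    - [0,0,0.9,0,0,0,0.6]
    - [0,0,0.6,0,0,0,0.6]
    - [0,-0.5,0,0,0,0,0.6]
    - [0,-0.8,0,0,0,0,0.6]
    - [0,-0.9,0,0,0,0,0.6]
    - [0,-0.9,0,0,0,0,0.6]
    - [0,-0.9,0,0,0,0,0.6]

```text
time_s: 34.27
eef_pos: [435.5, 65.3, 193.6]
ee_rot: [0.0, 0.999, -0.052, 0.0]
force: [-0.4, 0.3, -0.1]
grip_width: 0.799
```

play_rows:
  deltas:
    - [0,-0.9,0,0,0,0,0.6]
    - [0,-0.9,0,0,0,0,0.6]
    - [0,-0.8,0,0,0,0,0.6]
    - [0,-0.8,0,0,0,0,0.6]
    - [0,-0.5,0,0,0,0,0.6]
    - [0,-0.3,0,0,0,0,0.6]
    - [0,0,0,0,0,0,0.6]
    - [0,0,0,0,0,0,0.6]

```text
time_s: 34.93
eef_pos: [435.8, -101.0, 193.1]
ee_rot: [-0.0, 0.999, -0.052, 0.0]
force: [0.1, -0.1, 0.8]
grip_width: 0.799
```

```bash
cat > f.py <<'E'
from h import *
c=capture('top'); P=cloud(c); s=capture('scene')
a=cv2.resize(c['pixels'][130:345,120:240],None,fx=2.5,fy=2.5,interpolation=2); b=cv2.resize(s['pixels'][150:320,380:560],None,fx=2.7,fy=2.7,interpolation=2)
b=np.vstack([b,np.zeros((a.shape[0]-b.shape[0],b.shape[1],3),np.uint8)]); cv2.imwrite('pics/final.png',np.hstack([a,b])[...,::-1])
for n,x,y,t in(('can',436.1,226.3,92),('box',513.7,218.2,66),('flask',591.3,210,90),('pot',668.9,201.9,71)):
    m=(abs(P[...,0]-x)<35)&(abs(P[...,1]-y)<35)&(abs(P[...,2]-t)<5); p=P[m][:,:2].astype(np.float32)
    e=cv2.minAreaRect(p); e2=cv2.minEnclosingCircle(p)
    print(n,np.median(P[m][:,2]).round(1),np.round(e[0],1),np.round(e2[0],1),round(e2[1],1),'off',np.round(np.array(e[0])-[x,y],1))
E
python3 f.py
```

```text
can 91.2 [435.9 225.4] [435.8 225.7] 23.5 off [-0.2 -0.9]
box 66.9 [513.3 217.9] [513.5 218.2] 29.4 off [-0.4 -0.3]
flask 90.4 [590.7 210.3] [590.7 209.9] 15.2 off [-0.6  0.3]
pot 70.3 [666.6 202.8] [667.  202.3] 10.4 off [-2.3  0.9]
```

View pics/final.png

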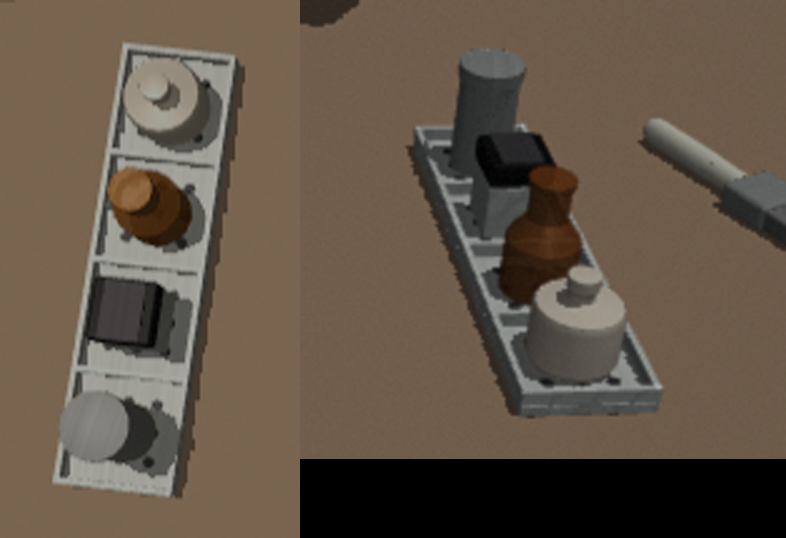

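All four stand upright with their tops at the right heights, each within about 2.5 mm of its pocket centre. In the left half, from the top, are the pot (160,95), flask (150,205), box (125,310) and canister (95,425). I hand the job in.

```bash
python3 -c "from rig import order; print(order.finish_job())"
```

```text
the job is handed in; nothing more can be done
None
```

All four things are in the tray in reverse order: pot in the farthest pocket, then flask, box, and canister nearest the robot. The job was handed in at about 35 s of robot time.

**Last checks:** All four stand upright and the gripper is well clear. Measured top heights match those expected to about 1 mm. Offsets from the pocket centres are about 1 mm or less for canister, box and flask, and about 2.5 mm for the pot. The tray set-downs read only about 4–5 N of contact.

**What didn't go as planned:**
- **Pot:** my first grip was too high, so I set it back in its dish and gripped it lower. That one set-down in the dish read about 50 N on the wrist, under the 120 N limit, but firmer than I wanted.
- **Flask and canister:** judging by the grip widths, I held the flask at its lip and the canister at its lid band, not on the neck and body as planned. Both hung upright and were set down normally.

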